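# Clamp a cheese block for slicing with the outer of two nested knobs

### The job

Set the block of cheese upright on the white bed of the slicing clamp, between the plate and the fence with its long side along them, and let go. Then turn only the outer collar of the double knob clockwise until the sprung pad holds the block firmly but gently against the fence, at about 10 newtons and never more than 20, and let go. Leave the inner knob at its setting, do not push the clamp plate by hand, and leave everything else on the counter where it is.

Things in the scene. Friction and masses are not known exactly. Their poses are not given: they have to be found in the camera images.
- fixture: The slicing clamp, a fixed steel base 140 (x, -70 to +70) by 315 mm (y, -195 to +120), 10 mm thick; origin on the counter under the bed, z up. At its -y end an aluminium gear housing 100 by 100 mm, y = -190 to -90, top 56 mm above the counter, carries the double knob, vertical axis at x = 0, y = -140 mm. Plate and fence stand upright at x = -28 to +28 mm, tops 55 mm above the counter.
- block: Loose block of hard cheese, pale yellow with a darker rind on top, rigid: 58 mm (its x) by 44 mm (its y) by 48 mm high, 0.1 to 0.2 kg; origin at the centre of its underside, z up. It is clamped across its 44 mm (y); its x is to lie along the fixture's x.
- collar: The outer knob: black fluted collar 62 mm in diameter (66 over the flutes, which are look only), 24 mm high, with a light line on top; origin at the centre of its underside, 70 mm above the counter, 14 mm above the housing, on a neck 40 mm in diameter. Clockwise seen from above drives plate and pad to the fixture's +y, 22 mm per rad. It starts 0.3 to 0.8 rad from its open stop; 3.0 rad in all.
- inner: The inner knob, which sets the slice thickness: grey disc 40 mm in diameter with a finger bar 40 by 9 mm on it, its top 18 mm above its underside and 113 mm above the counter, on the collar's axis directly above the collar; origin at the centre of its underside. It turns very easily and must stay as it is.
- inner_tip (a point): The end of the inner knob's finger bar, 20 mm from the axis, at the knob's top.
- plate: The steel clamp plate, 56 mm wide, 8 mm thick, 42 mm high, sliding along the fixture's y, with two rods back to the gear housing; origin at the lower edge of its +y face. It carries the pad.
- pad: White sprung pad on the plate's +y side, 50 mm wide, 5 mm thick, 36 mm high; origin on its +y (pressing) face, below its lower edge, 12.5 mm above the counter. Free, its face stands 16 mm ahead of the plate's face; it yields towards the plate by up to 7 mm at 3.5 N per mm (about 3 mm at 10 N).
- ramekin: White cup, 70 mm wide, 45 mm high; leave alone.
- shaker: Jar with steel cap, 50 mm wide, 100 mm high; leave alone.
- tray: Steel pan 160 by 260 by 60 mm; leave alone.
- spatula: Spatula lying on the counter; leave alone.
- sauce: White bottle, 60 mm wide, 170 mm high; leave alone.
- bowl: Steel bowl 150 mm wide, 65 mm high; leave alone.
- tub: Tub with a white lid, 90 mm wide, 80 mm high; leave alone.
- bed (a point): Point on top of the white bed at the fixture's x = y = 0, 12 mm above the counter; axes as the fixture. The bed spans x = -60 to +60, y = -67 to +117 mm. The steel fence on its +y part was set by the last user and does not move: its face, looking to -y, stands somewhere between y = +48 and +60 mm.
- collar_top (a point): Centre of the collar's top face, 94 mm above the counter. The collar stays where it is left, by friction: turning it free takes about 0.35 N m, and each newton of pad force on the block adds 0.022 N m. When the hand stops, friction may hold either way, so compare with readings taken the same way while it turned free: about 0.2 N m of change is 10 N.
Things that resemble listed ones, but are neither listed nor needed, are in the scene too. Several things look just like the block: the one meant starts nearest to the robot's base.

How it is judged:
On the way, in this order (a step that is already met when the one before it is completed fails the run):
1. the block stands on the bed between plate and fence, let go of, and is not clamped yet (x of block in the frame of fixture between -0.015 and 0.015 m and y of block in the frame of fixture between -0.01 and 0.06 m and z of block in the frame of fixture below 0.016 m and angle between block's own z axis and vertical below 0.06 rad and angle between the x axis of block and the x axis of fixture, either way round below 0.12 rad and contact force between the fingers and block below 0.2 N and contact force between pad and block below 2 N), for 0.2 s.
2. the pad presses the block against the fence with at least 5 N (contact force between pad and block above 5 N), for 0.2 s.
At the end, for the whole second after the job is handed in: The block stands upright (within 0.06 rad) on the bed, within 15 mm of its middle line and 0.12 rad of square, at rest, and the pad presses it with 5 to 15 N; the tip of the inner knob's bar is within 4 mm of where it was (x of block in the frame of fixture between -0.015 and 0.015 m and y of block in the frame of fixture between -0.01 and 0.06 m and z of block in the frame of fixture below 0.016 m and angle between block's own z axis and vertical below 0.06 rad and angle between the x axis of block and the x axis of fixture, either way round below 0.12 rad and contact force between pad and block between 5 and 15 N and linear speed of block below 0.01 m/s and distance of inner_tip from where it was at the start of the episode below 0.004 m); the robot touches nothing.
It fails at once if the pad presses the block with more than 20 N (contact force between pad and block above 20 N).
It fails at once if the inner knob is turned (its bar's tip moves more than 4 mm) (distance of inner_tip from where it was at the start of the episode above 0.004 m).
It fails at once if the robot pushes the clamp plate or its pad with more than 5 N (contact force between any of the fingers, the arm and plate above 5 N).
It fails at once if another thing on the counter is moved by more than 30 mm (distance of any of ramekin, shaker, tray, spatula, sauce, bowl, tub from where it was at the start of the episode above 0.03 m).
It also fails if it takes over 72 s, if anything falls off the work surface, if the arm or the gripper's body presses on something with over 40 N, if the wrist force passes 120 N, or if a joint passes its speed limit or range.

### The arm

A 6-joint arm with a two-finger parallel gripper is mounted at the origin on the work surface. World frame = base frame: x ahead of the robot, y to its left, z up, the work surface at z = 0. Lengths are in m, angles in rad, forces in N, time in s.
With the tool pointing down it reaches from about 0.35 to 0.775 m from the base axis. Payload 5.5 kg.
Tool frame: the origin (TCP) lies at the very end of the fingers, on their centre line; the grasp point (between the pads) lies 19 mm behind it; z points along the fingers, y is the direction in which the jaws open and shut (so a half turn about z gives the same grasp; the last joint's range is limited). The gripper opens to 85 mm and grips with 20 to 120 N. Pads are 22 mm wide; open, the fingers measure 114 mm over their backs; the gripper's body (76 mm by 85 mm) begins 54 mm behind the grasp point. The pads swing forward as they close: fully open they stand 13 mm farther back than shut.
Start: joints at [1.086, 0.313, 0.046, 1.304, 0, 1.431], TCP at [0.194, 0.541, 0.198] pointing down, gripper open.
Joint ranges: [-2.76, 2.76], [-0.86, 1.69], [-1.03, 1.26], [-2.2, 2.34], [-1.47, 1.5], [-3.14, 3.14]. Speed limits (rad/s): [2.57, 2.57, 3.14, 3.14, 3.14, 3.14].

### API

Orientations are given as a unit quaternion [w, x, y, z].
In Python, from workcell import get_state, imaging, env, spotter gives the robot as it stands.
- The arm moves only by the tool play_rows, never from a script. Its argument "moves" is a list of rows, each an object with "claw": the finger opening in cm, from 0 to 8.54; "delta_pos": the shift along the tool's x, y, z in cm, a list of three; "twist": the turn about the tool's z in degrees. A call has 1 to 12 rows; each row is the pose to reach, as a shift and turn from the pose commanded when the call began, along the tool's axes at that moment; what a row does not reach only later rows make up. A row lasts 1/8 s, in which the tool goes at most 62.5 mm and 10.7 degrees, less where a joint would pass 70% of its speed; a pose out of reach is approached as far as the arm can. A call with a gripper value outside its range is refused whole. The fingers move at their own pace and stop on an object; "force" is the grip in N (left out, the last holds). Time passes only in rows, so rows that repeat a pose let the fingers close. It gives the time, the measured TCP pose, the force and the opening at its end, in the units of the state.
- get_state(): the state, without advancing time (a new reading comes with each control period).
- imaging.read_camera(name): name is "scene" or "top" or "wrist"; returns the picture (400x640x3 uint8, red, green, blue); there is no depth.
- imaging.camera_info(name): a dict with "fx", "fy", "cx", "cy" (pixels), "world_to_cam" (4x4, takes a point from world to camera coordinates). Camera axes: x right, y down, z forward; pixel columns grow to the right and rows downward; lengths in m; the calibration is good to about 2 mm. A picture is of the moment at which its call begins: read the wrist's pose just before it. camera_info takes no time and is no camera call; for the wrist camera it gives the pose at the moment of the call.
- env.hand_in(): hands the job in, once; it reports no verdict.
Trained networks look in the newest picture that a camera, given by its name, has taken for a name from the list of things; names that differ only in an ending like _2 or _b are one class to them, and where a whole thing is asked for, a point or a joint stands for the part that bears it (a point fixed in the world has none). Each returns a list of dicts, best first, with "conf" (0 to 1); they miss things now and then, are a little off and sometimes report something else, mostly with a low value. They report only what shows in the picture. A call takes as long as a camera call. They do not tell look-alikes from the thing itself.
- spotter.spot_in(camera, query): "extent" ([left, top, right, bottom] in pixels, round what is visible of it).
The state is a dict: "clock": time; "joint_pos": joint angles; "qvel": joint speeds; "tau": joint torques, N m; "tcp_pos": TCP position; "orientation": TCP orientation; "wrist_force": force on the tool from outside, world axes, zero at the start; "ft_torque": the same for the moment, N m; "finger_gap": finger opening in m.
Only numpy, scipy, OpenCV 4.12 (cv2) and the standard library are available. Lean on these libraries where they do the work, as an engineer would, in place of code of your own. Each camera call takes 0.05 s, during which the arm holds its last target. There are 200 camera calls.

## Working session

There is one attempt and no reset: what is moved stays moved. The work goes in short steps, Python scripts to look and compute and a tool call to move; the robot and the scene stay as the last step left them, time stands still between calls to the robot, and variables do not carry over. Pictures are saved under pics/ and viewed, about 8 in all and at most 12, crops included, and the job is handed in when it is done.

Besides the shell and the picture viewer there is one more tool, called as name(argument=value, ...), one argument or row to a line, values as JSON. play_rows: Moves the arm, as the interface text tells. Its arguments: {"type":"object","properties":{"moves":{"type":"array"},"force":{"type":"number"}},"required":["moves"]}

```bash
mkdir -p pics; ls; cat > h.py <<'E'
import numpy as np, cv2
from workcell import get_state, imaging, env, spotter
def shot(cam,name,crop=None,scale=1):
    im=imaging.read_camera(cam)
    a=im[...,::-1]
    if crop: l,t,r,b=crop; a=a[t:b,l:r]
    if scale!=1: a=cv2.resize(a,None,fx=scale,fy=scale,interpolation=cv2.INTER_CUBIC)
    cv2.imwrite('pics/'+name,a); return im
def ray(cam,u,v,z):
    c=imaging.camera_info(cam); T=np.linalg.inv(np.array(c['world_to_cam']))
    d=T[:3,:3]@np.array([(u-c['cx'])/c['fx'],(v-c['cy'])/c['fy'],1]); o=T[:3,3]
    return o+d*(z-o[2])/d[2]
def proj(cam,p):
    c=imaging.camera_info(cam); q=np.array(c['world_to_cam'])@np.append(p,1)
    return np.array([c['fx']*q[0]/q[2]+c['cx'],c['fy']*q[1]/q[2]+c['cy']])
E
python3 - <<'E'
from h import *
np.set_printoptions(precision=3,suppress=True)
print(get_state())
shot('top','top1.png');
for q in ['block','collar','inner','fixture','plate']:
    for d in spotter.spot_in('top',q)[:5]: print(q,d)
shot('scene','scene1.png')
for c in ['top','scene']:
    print(c, np.linalg.inv(np.array(imaging.camera_info(c)['world_to_cam'])))
E
```

```text
pics
{'clock': 0.0, 'joint_pos': array([1.086, 0.314, 0.045, 1.304, 0.   , 1.431]), 'qvel': array([-0.001, -0.002, -0.   ,  0.001,  0.001,  0.002]), 'tau': array([  0.002, -48.061,  29.854,   0.019,   0.   ,  -0.   ]), 'tcp_pos': array([0.194, 0.541, 0.197]), 'orientation': array([-0.   ,  0.172,  0.985, -0.001]), 'wrist_force': array([ 0.284, -0.181, -0.496]), 'ft_torque': array([-0.075, -0.019,  0.012]), 'finger_gap': 0.08531267444964288}
block {'extent': [241.2, 221.7, 262.6, 245.6], 'conf': 0.8}
block {'extent': [342.1, 169.5, 364.3, 187.4], 'conf': 0.63}
block {'extent': [224.4, 151.7, 246.0, 173.2], 'conf': 0.57}
block {'extent': [376.4, 205.2, 393.3, 223.1], 'conf': 0.56}
inner {'extent': [378.0, 206.2, 391.0, 223.0], 'conf': 0.68}
fixture {'extent': [304.8, 197.6, 395.6, 241.1], 'conf': 0.97}
plate {'extent': [343.5, 211.2, 367.5, 223.2], 'conf': 0.63}
plate {'extent': [303.7, 140.7, 322.0, 171.0], 'conf': 0.63}
top [[-0.011 -0.983  0.181  0.37 ]
 [-1.     0.009 -0.011 -0.001]
 [ 0.01  -0.181 -0.983  1.339]
 [ 0.     0.     0.     1.   ]]
scene [[ 0.62   0.57  -0.54   1.263]
 [ 0.785 -0.461  0.414 -0.532]
 [-0.013 -0.68  -0.733  1.02 ]
 [ 0.     0.     0.     1.   ]]
```

```bash
python3 - <<'E'
from h import *
np.set_printoptions(precision=3,suppress=True)
im=cv2.imread('pics/top1.png'); cv2.imwrite('pics/top1c.png',cv2.resize(im[110:270,200:420],None,fx=3.6,fy=3.6,interpolation=cv2.INTER_CUBIC))
for e in [[241.2,221.7,262.6,245.6],[342.1,169.5,364.3,187.4],[224.4,151.7,246,173.2]]:
    print(ray('top',(e[0]+e[2])/2,(e[1]+e[3])/2,.04))
E
```

```text
[0.494 0.235 0.04 ]
[ 0.68  -0.107  0.04 ]
[0.74  0.299 0.04 ]
```

View pics/top1c.png

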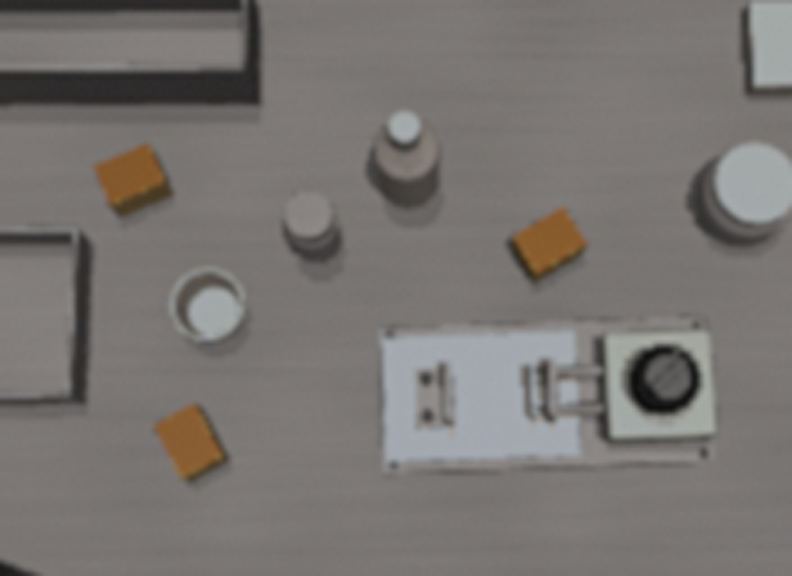

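View pics/scene1.png

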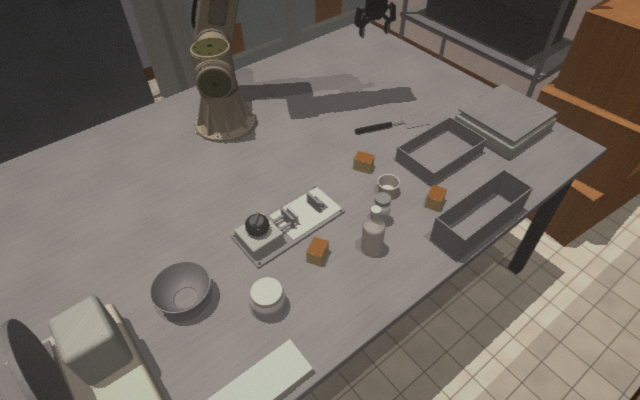

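```bash
cat >> h.py <<'E'
from scipy.spatial.transform import Rotation as Ro
def toolR():
    w,x,y,z=get_state()['orientation']; return Ro.from_quat([x,y,z,w]).as_matrix()
def delta(target):  # cm in tool axes
    return toolR().T@(np.array(target)-get_state()['tcp_pos'])*100
np.set_printoptions(precision=4,suppress=True)
E
python3 - <<'E'
from h import *
s=get_state(); T=np.linalg.inv(np.array(imaging.camera_info('wrist')['world_to_cam']))
R=toolR(); print(R.T@(T[:3,3]-s['tcp_pos']), R.T@T[:3,:3], imaging.camera_info('wrist')['fx'])
# block rect in top image
im=cv2.imread('pics/top1.png'); hsv=cv2.cvtColor(im,cv2.COLOR_BGR2HSV)
m=cv2.inRange(hsv,(5,110,60),(25,255,255)); m[:, :236]=0; m[:215]=0; m[250:]=0; m[:,270:]=0
p=np.argwhere(m)[:,::-1].astype(np.float32); r=cv2.minAreaRect(p)
B=np.array([ray('top',u,v,.048) for u,v in cv2.boxPoints(r)]); print(len(p),r,B,B.mean(0))
E=B[1]-B[0],B[2]-B[1]; print([(np.linalg.norm(e),np.degrees(np.arctan2(e[1],e[0]))) for e in E])
# fixture: base corners & housing from crop pixels
for n,(u,v),z in [('bTL',(383,325),.01),('bTR',(708,318),.01),('bBR',(712,457),.01),('bBL',(388,470),.01),('collar',(664,380),.094)]:
    print(n,ray('top',200+u/3.6,110+v/3.6,z))
print(delta([.494,.235,.25]))
E
```

```text
[ 0.0759  0.0003 -0.1762] [[-0.0005 -0.9559 -0.2938]
 [ 1.     -0.0006  0.0003]
 [-0.0004 -0.2938  0.9559]] 330.69786453836844
227 ((252.50006103515625, 232.50003051757812), (17.441329956054688, 12.969193458557129), 63.43495178222656) [[0.5138 0.2645 0.048 ]
 [0.5328 0.2265 0.048 ]
 [0.4807 0.1996 0.048 ]
 [0.462  0.2374 0.048 ]] [0.4973 0.232  0.048 ]
[(np.float64(0.042475782702392065), np.float64(-63.41322343849971)), (np.float64(0.058680657898462364), np.float64(-152.67301443442858))]
bTL [0.611  0.0551 0.01  ]
bTR [ 0.6151 -0.2587  0.01  ]
bBR [ 0.481  -0.2567  0.01  ]
bBL [0.4717 0.0505 0.01  ]
collar [ 0.5434 -0.2004  0.094 ]
[-38.5495 -18.6801  -5.2455]
```

play_rows(
  moves=[
    {"claw": 8.5,"delta_pos": [-39,-18.8,3.7],"twist": 43},
    {"claw": 8.5,"delta_pos": [-39,-18.8,3.7],"twist": 43},
    {"claw": 8.5,"delta_pos": [-39,-18.8,3.7],"twist": 43},
    {"claw": 8.5,"delta_pos": [-39,-18.8,3.7],"twist": 43},
    {"claw": 8.5,"delta_pos": [-39,-18.8,3.7],"twist": 43},
    {"claw": 8.5,"delta_pos": [-39,-18.8,3.7],"twist": 43},
    {"claw": 8.5,"delta_pos": [-39,-18.8,3.7],"twist": 43},
    {"claw": 8.5,"delta_pos": [-39,-18.8,3.7],"twist": 43},
    {"claw": 8.5,"delta_pos": [-39,-18.8,3.7],"twist": 43},
    {"claw": 8.5,"delta_pos": [-39,-18.8,3.7],"twist": 43},
  ],
)

```text
clock: 1.6
tcp_pos: [0.4969, 0.2335, 0.1609]
orientation: [-0.0, 0.52, 0.854, 0.0]
wrist_force: [0.6, 0.3, -1.3]
finger_gap: 0.0849
```

```bash
python3 - <<'E'
from h import *
s=get_state(); print(s['clock'],s['tcp_pos'],toolR()[:,1],s['qvel'])
im=shot('wrist','w1.png'); print(spotter.spot_in('wrist','block')[:3])
hsv=cv2.cvtColor(im,cv2.COLOR_RGB2HSV); m=cv2.inRange(hsv,(5,110,40),(28,255,255))
n,l,st,c=cv2.connectedComponentsWithStats(m); print(st[st[:,4]>300],c[st[:,4]>300])
E
```

```text
1.6 [0.4969 0.2335 0.1609] [0.8882 0.4595 0.    ] [ 0.0098 -0.0049  0.0008 -0.0028 -0.0024 -0.0013]
[{'extent': [288.7, 148.7, 353.8, 206.9], 'conf': 0.81}]
[[     0      0    640    400 248043]
 [   288    152     65     55   3146]
 [   528    203     91     72   4809]] [[314.6241 199.0221]
 [318.1974 178.7038]
 [571.8305 237.7644]]
```

View pics/w1.png

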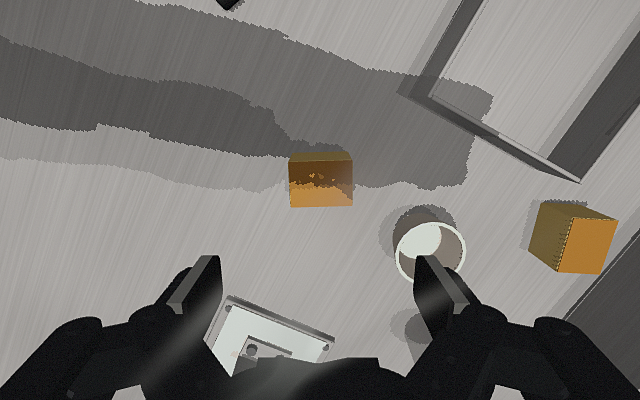

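```bash
python3 - <<'E'
from h import *
im=cv2.imread('pics/w1.png')
cv2.imwrite('pics/w1c.png',cv2.resize(im[140:215,275:370],None,fx=8,fy=8,interpolation=cv2.INTER_CUBIC))
Q=[ray('wrist',u,v,.048) for u,v in [(289,161.5),(352,160.5),(352.5,206.5),(290,207.5)]]
for q in Q: print(q)
for i in range(4):
    d=Q[(i+1)%4]-Q[i]; print(np.linalg.norm(d),np.degrees(np.arctan2(d[1],d[0])))
c=np.mean(Q,0); print(c, delta([c[0],c[1],.02]), proj('wrist',[*get_state()['tcp_pos'][:2],.048]))
E
```

```text
[0.465  0.2401 0.048 ]
[0.5141 0.2665 0.048 ]
[0.5354 0.2292 0.048 ]
[0.4846 0.2019 0.048 ]
0.05575476671176515 28.255979985228958
0.04295738250208659 -60.28337604838951
0.057693432029856495 -151.70668078729796
0.042989301832252545 117.13148867103874
[0.4997 0.2344 0.048 ] [-0.0568  0.2755 14.1009] [317.7717 183.8946]
```

View pics/w1c.png

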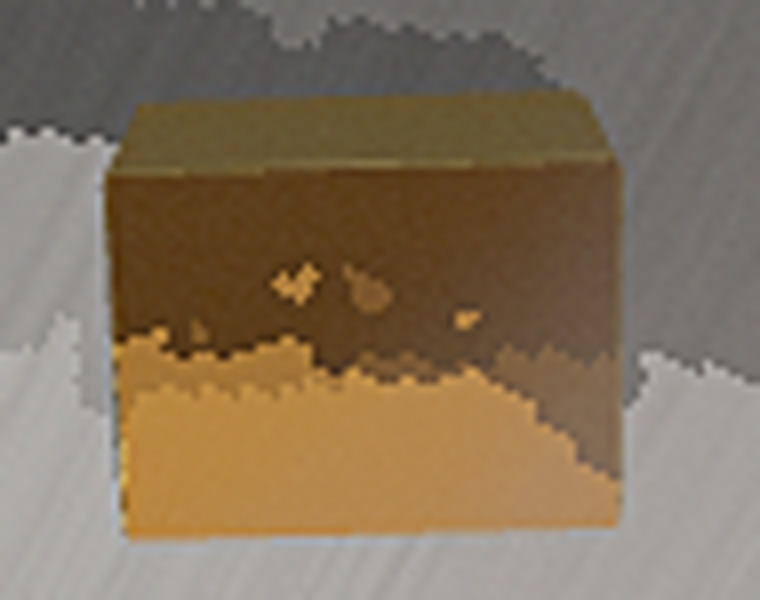

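play_rows(
  moves=[
    {"claw": 8.5,"delta_pos": [-0.1,0.3,4],"twist": -0.8},
    {"claw": 8.5,"delta_pos": [-0.1,0.3,9],"twist": -0.8},
    {"claw": 8.5,"delta_pos": [-0.1,0.3,13],"twist": -0.8},
    {"claw": 8.5,"delta_pos": [-0.1,0.3,14.9],"twist": -0.8},
    {"claw": 8.5,"delta_pos": [-0.1,0.3,14.9],"twist": -0.8},
    {"claw": 5.0,"delta_pos": [-0.1,0.3,14.9],"twist": -0.8},
    {"claw": 5.0,"delta_pos": [-0.1,0.3,14.9],"twist": -0.8},
    {"claw": 5.0,"delta_pos": [-0.1,0.3,14.9],"twist": -0.8},
    {"claw": 5.0,"delta_pos": [-0.1,0.3,14.9],"twist": -0.8},
    {"claw": 5.0,"delta_pos": [-0.1,0.3,14.9],"twist": -0.8},
  ],
  force=30,
)

```text
clock: 2.95
tcp_pos: [0.5011, 0.2329, 0.0119]
orientation: [0.0, 0.515, 0.857, 0.0]
wrist_force: [-0.3, -0.5, 0.3]
finger_gap: 0.0497
```

```bash
python3 - <<'E'
from h import *
s=get_state(); print(s['clock'],s['tcp_pos'],s['wrist_force'],s['finger_gap'])
shot('wrist','w2.png',(170,100,470,320),2.5)
E
```

```text
2.95 [0.5011 0.2329 0.0119] [-0.3321 -0.5367  0.3071] 0.049662620412181946
```

View pics/w2.png

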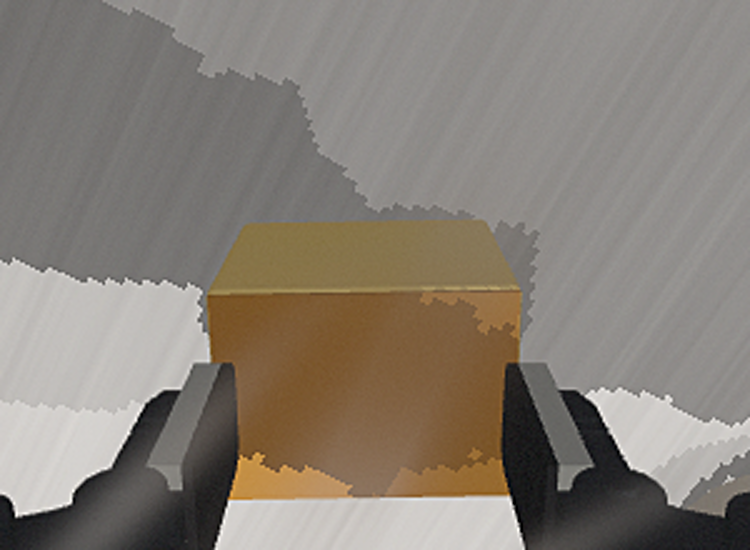

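play_rows(
  moves=[
    {"claw": 2.0,"delta_pos": [0,0,0],"twist": 0},
    {"claw": 2.0,"delta_pos": [0,0,0],"twist": 0},
    {"claw": 2.0,"delta_pos": [0,0,0],"twist": 0},
  ],
  force=30,
)

```text
clock: 3.38
tcp_pos: [0.5022, 0.233, 0.0145]
orientation: [0.001, 0.515, 0.857, 0.001]
wrist_force: [-4.7, -1.7, 18.9]
finger_gap: 0.0201
```

```bash
python3 - <<'E'
from h import *
s=get_state(); print(s['clock'],s['tcp_pos'],s['wrist_force'],s['finger_gap'])
a=shot('wrist','w3.png',(170,100,470,320),1)
b=shot('scene','s3.png',(320,120,440,210),1)
a=cv2.imread('pics/w3.png');b=cv2.imread('pics/s3.png')
b=cv2.resize(b,None,fx=3.6,fy=3.6,interpolation=cv2.INTER_CUBIC); a=cv2.resize(a,None,fx=1.2,fy=1.2)
out=np.zeros((max(a.shape[0],b.shape[0]),a.shape[1]+b.shape[1],3),np.uint8); out[:a.shape[0],:a.shape[1]]=a; out[:b.shape[0],a.shape[1]:]=b
cv2.imwrite('pics/c3.png',out)
E
```

```text
3.375 [0.5022 0.233  0.0145] [-4.7393 -1.7092 18.9045] 0.020096799085846048
```

View pics/c3.png

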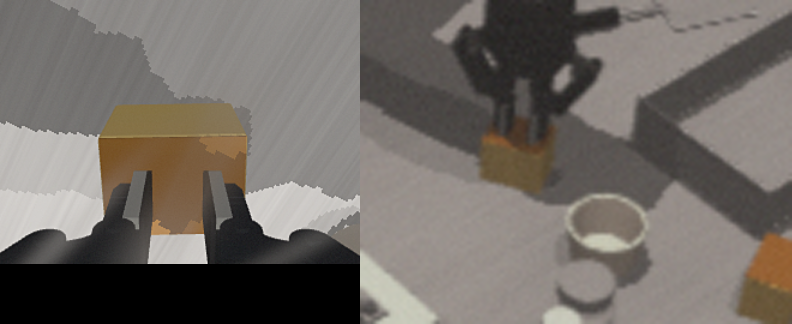

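play_rows(
  moves=[
    {"claw": 2.0,"delta_pos": [0,0,-4],"twist": 0},
    {"claw": 8.5,"delta_pos": [0,0,-9],"twist": 0},
    {"claw": 8.5,"delta_pos": [0,0,-11],"twist": 0},
    {"claw": 8.5,"delta_pos": [0,0,-11],"twist": 0},
    {"claw": 8.5,"delta_pos": [0,0,-11],"twist": 0},
  ],
)

```text
clock: 4.1
tcp_pos: [0.5002, 0.2326, 0.1205]
orientation: [-0.001, 0.515, 0.857, -0.001]
wrist_force: [-0.5, -0.5, -0.2]
finger_gap: 0.0851
```

```bash
cat >> h.py <<'E'
def blockrect(box,z=.048,name=None):
    im=imaging.read_camera('wrist'); g=im[...,::-1]
    if name: cv2.imwrite('pics/'+name,g)
    hsv=cv2.cvtColor(g,cv2.COLOR_BGR2HSV); m=cv2.inRange(hsv,(5,80,40),(28,255,255))
    n,l,st,c=cv2.connectedComponentsWithStats(m)
    i=min(range(1,n),key=lambda k:np.hypot(*(c[k]-box)) if st[k,4]>800 else 1e9)
    p=np.argwhere(l==i)[:,::-1].astype(np.float32)
    print('blob',st[i],'hull',cv2.approxPolyDP(cv2.convexHull(p),2.5,True)[:,0])
E
python3 - <<'E'
from h import *
s=get_state(); print(s['clock'],s['tcp_pos'],s['wrist_force'],s['finger_gap'],toolR()[:,1])
blockrect((318,185),name='w4.png')
# map hue per row at centre column for edge between side and top
im=cv2.imread('pics/w4.png'); print(im[140:230:3,320])
E
```

```text
4.1 [0.5002 0.2326 0.1205] [-0.4786 -0.4812 -0.1815] 0.08506567780206373 [ 0.8826  0.47   -0.0017]
blob [ 280  156   75   65 4554] hull [[353. 218.]
 [284. 220.]
 [280. 171.]
 [285. 159.]
 [348. 156.]
 [354. 167.]]
[[115 116 118]
 [112 113 116]
 [114 117 119]
 [112 113 113]
 [108 111 113]
 [ 89  86  87]
 [ 49  88 104]
 [ 56  91 107]
 [ 54  90 107]
 [ 60 100 121]
 [ 29  63  95]
 [ 31  63  95]
 [ 35  69  98]
 [ 32  66  95]
 [ 32  65  95]
 [ 31  68  96]
 [ 41  72  98]
 [ 46  75 103]
 [ 47  74 101]
 [ 56  80 107]
 [ 57  80 106]
 [ 58  87 120]
 [ 77 139 186]
 [ 76 138 185]
 [ 79 139 185]
 [ 77 139 184]
 [ 79 139 185]
 [172 173 175]
 [162 167 171]
 [165 168 173]]
```

```bash
python3 - <<'E'
from h import *
Q=[ray('wrist',u,v,.048) for u,v in [(280,171),(354.5,167.5),(353.5,218.5),(284,220.5)]]
for i in range(4):
    d=Q[(i+1)%4]-Q[i]; print(np.linalg.norm(d),np.degrees(np.arctan2(d[1],d[0])))
c=np.mean(Q,0); s=get_state();print(c,delta([c[0],c[1],-.024]),np.degrees(np.arctan2(*toolR()[[1,0],1])))
E
```

```text
0.05709130921883959 30.774277727087227
0.04156323247739413 -61.21517063302621
0.05574857028919253 -150.1906357930571
0.040599471775459035 120.6441017985392
[0.499  0.2341 0.048 ] [ 0.1707  0.0238 14.4109] 28.042233624915543
```

play_rows(
  moves=[
    {"claw": 8.5,"delta_pos": [0.2,0,5],"twist": -1.8},
    {"claw": 8.5,"delta_pos": [0.2,0,9],"twist": -1.8},
    {"claw": 8.5,"delta_pos": [0.2,0,12],"twist": -1.8},
    {"claw": 8.5,"delta_pos": [0.2,0,14.4],"twist": -1.8},
    {"claw": 8.5,"delta_pos": [0.2,0,14.4],"twist": -1.8},
    {"claw": 5.0,"delta_pos": [0.2,0,14.4],"twist": -1.8},
    {"claw": 5.0,"delta_pos": [0.2,0,14.4],"twist": -1.8},
    {"claw": 5.0,"delta_pos": [0.2,0,14.4],"twist": -1.8},
    {"claw": 5.0,"delta_pos": [0.2,0,14.4],"twist": -1.8},
  ],
  force=30,
)

```text
clock: 5.28
tcp_pos: [0.5009, 0.235, -0.0213]
orientation: [0.001, 0.501, 0.865, 0.001]
wrist_force: [-0.3, 0.4, 4.6]
finger_gap: 0.0577
```

play_rows(
  moves=[
    {"claw": 5,"delta_pos": [0,0,-2],"twist": 0},
    {"claw": 5,"delta_pos": [0,0,-8],"twist": 0},
    {"claw": 5,"delta_pos": [-3,-3,-14],"twist": 6},
    {"claw": 5,"delta_pos": [-7,-7,-17],"twist": 14},
    {"claw": 5,"delta_pos": [-11,-11,-17],"twist": 22},
    {"claw": 5,"delta_pos": [-14,-15,-17],"twist": 29},
    {"claw": 5,"delta_pos": [-16.3,-18.8,-17],"twist": 29},
    {"claw": 5,"delta_pos": [-16.3,-18.8,-17],"twist": 29},
    {"claw": 5,"delta_pos": [-16.3,-18.8,-17],"twist": 29},
  ],
)

```text
clock: 6.4
tcp_pos: [0.4184, -0.0002, 0.1479]
orientation: [0.0, 0.702, 0.712, 0.0]
wrist_force: [-0.1, -0.1, -1.0]
finger_gap: 0.0577
```

```bash
python3 - <<'E'
from h import *
s=get_state(); print(s['clock'],s['tcp_pos'],s['wrist_force'],s['finger_gap'],s['joint_pos'],toolR()[:,1])
shot('wrist','w5.png',scale=1.25)
for q in ['fixture','plate','pad','collar','inner','block']: print(q,spotter.spot_in('wrist',q)[:2])
E
```

```text
6.4 [ 0.4184 -0.0002  0.1479] [-0.091  -0.1207 -0.9847] 0.057696317108874094 [-0.1934  0.0342 -0.4188  1.117   0.0005  1.3634] [0.9999 0.014  0.0009]
fixture [{'extent': [365.7, 118.1, 524.2, 400.0], 'conf': 0.86}]
plate [{'extent': [416.0, 257.2, 479.8, 308.2], 'conf': 0.56}]
pad [{'extent': [416.2, 256.4, 478.9, 281.8], 'conf': 0.95}]
collar [{'extent': [440.6, 368.0, 483.9, 400.0], 'conf': 0.95}, {'extent': [368.0, 115.9, 521.6, 400.0], 'conf': 0.16}]
inner []
block [{'extent': [535.6, 241.2, 625.4, 326.3], 'conf': 0.82}, {'extent': [239.0, 206.2, 398.8, 351.6], 'conf': 0.65}]
```

View pics/w5.png

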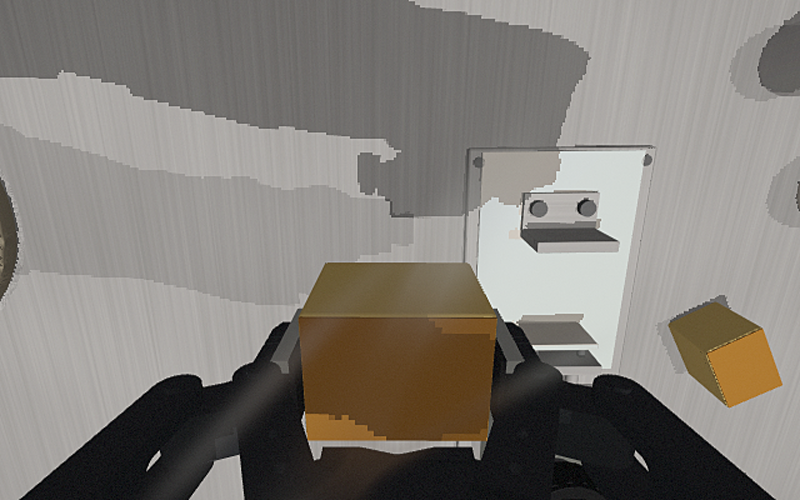

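```bash
python3 - <<'E'
from h import *
def r(n,u,v,z): print(n,ray('wrist',u/1.25,v/1.25,z))
r('base TL',468,149,.01); r('base TR',656,147,.01)
r('bed TR',652,152,.012)
r('baseR low',614,370,.01)
r('fence topL -y',537,252,.055); r('fence topR -y',619,250,.055)
r('fence top R +y',617,241,.055)
r('pad botL',521,320,.0125); r('pad topL',538,346,.0485); r('pad topR',597,345,.0485); r('pad botR',583,316,.0125)
for n,p in dict(TL=(300,317),TR=(492,317),BR=(489,441),BL=(303,441)).items(): r('blk'+n,*p,.1479+.0213+.048)
im=cv2.imread('pics/w5.png'); cv2.imwrite('pics/w5c.png',cv2.resize(im[140:400,455:665],None,fx=2.3,fy=2.3,interpolation=cv2.INTER_CUBIC))
E
```

```text
base TL [0.4694 0.0564 0.01  ]
base TR [0.6083 0.06   0.01  ]
bed TR [0.6048 0.0565 0.012 ]
baseR low [ 0.6094 -0.1298  0.01  ]
fence topL -y [ 0.5134 -0.0086  0.055 ]
fence topR -y [ 0.5691 -0.0063  0.055 ]
fence top R +y [0.5667 0.     0.055 ]
pad botL [ 0.5222 -0.0815  0.0125]
pad topL [ 0.525  -0.0847  0.0485]
pad topR [ 0.5692 -0.0832  0.0485]
pad botR [ 0.5733 -0.0771  0.0125]
blkTL [0.3896 0.0219 0.2172]
blkTR [0.4442 0.0228 0.2172]
blkBR [ 0.4468 -0.0203  0.2172]
blkBL [ 0.3882 -0.0212  0.2172]
```

View pics/w5c.png

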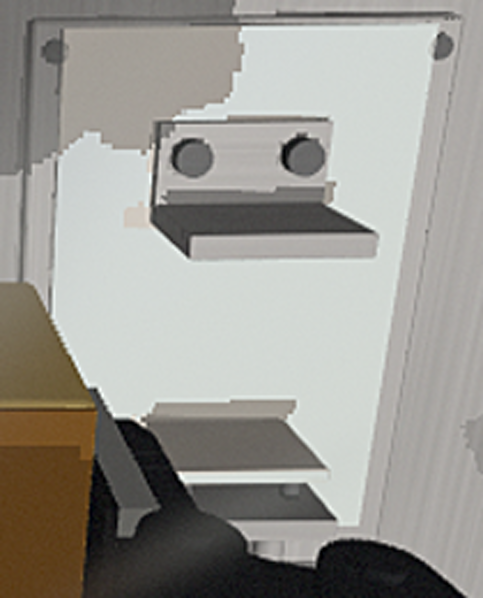

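play_rows(
  moves=[
    {"claw": 5,"delta_pos": [-2,6,0],"twist": 0},
    {"claw": 5,"delta_pos": [-4,12.2,0],"twist": 0},
    {"claw": 5,"delta_pos": [-4,12.2,0],"twist": 0},
    {"claw": 5,"delta_pos": [-4,12.2,4],"twist": 0},
    {"claw": 5,"delta_pos": [-4,12.2,8],"twist": 0},
    {"claw": 5,"delta_pos": [-4,12.2,11],"twist": 0},
    {"claw": 5,"delta_pos": [-4,12.2,13],"twist": 0},
    {"claw": 5,"delta_pos": [-4,12.2,13],"twist": 0},
    {"claw": 5,"delta_pos": [-4,12.2,13],"twist": 0},
  ],
)

```text
clock: 7.88
tcp_pos: [0.541, -0.0382, 0.0186]
orientation: [0.0, 0.702, 0.712, 0.0]
wrist_force: [1.3, 0.4, -0.9]
finger_gap: 0.0577
```

```bash
python3 - <<'E'
from h import *
s=get_state(); print(s['clock'],s['tcp_pos'],s['wrist_force'],s['finger_gap'],toolR()[:,1])
print(delta([.541,-.0385,-.0083]))
shot('wrist','w6.png',scale=1.25)
E
```

```text
7.875 [ 0.541  -0.0382  0.0186] [ 1.2771  0.4059 -0.9168] 0.05765205121863221 [0.9999 0.0152 0.0009]
[-0.0246 -0.0074  2.6868]
```

View pics/w6.png

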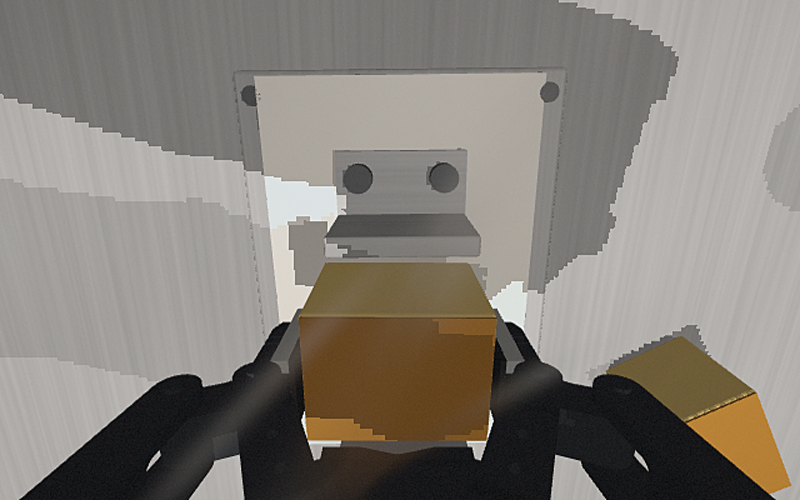

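play_rows(
  moves=[
    {"claw": 5,"delta_pos": [0,0,1.2],"twist": 0},
    {"claw": 5,"delta_pos": [0,0,2.2],"twist": 0},
    {"claw": 5,"delta_pos": [0,0,2.5],"twist": 0},
    {"claw": 5,"delta_pos": [0,0,2.5],"twist": 0},
  ],
)

```text
clock: 8.43
tcp_pos: [0.5402, -0.0384, -0.0078]
orientation: [-0.0, 0.702, 0.712, -0.0]
wrist_force: [-0.1, 0.7, -1.6]
finger_gap: 0.0577
```

```bash
python3 - <<'E'
from h import *
s=get_state(); print(s['clock'],s['tcp_pos'],s['wrist_force'],s['ft_torque'],s['finger_gap'])
E
```

```text
8.425 [ 0.5402 -0.0384 -0.0078] [-0.0873  0.7372 -1.58  ] [ 0.0279 -0.0089  0.0041] 0.057682949551479346
```

play_rows(
  moves=[
    {"claw": 5,"delta_pos": [0,0,0.1],"twist": 0},
    {"claw": 5,"delta_pos": [0,0,0.2],"twist": 0},
    {"claw": 5,"delta_pos": [0,0,0.2],"twist": 0},
  ],
)

```text
clock: 8.8
tcp_pos: [0.5408, -0.0384, -0.0092]
orientation: [0.0, 0.702, 0.712, 0.0]
wrist_force: [0.0, 0.7, -2.4]
finger_gap: 0.0575
```

play_rows(
  moves=[
    {"claw": 5,"delta_pos": [0,0,0.1],"twist": 0},
    {"claw": 5,"delta_pos": [0,0,0.2],"twist": 0},
    {"claw": 5,"delta_pos": [0,0,0.2],"twist": 0},
  ],
)

```text
clock: 9.18
tcp_pos: [0.5409, -0.0385, -0.0093]
orientation: [0.001, 0.702, 0.712, 0.0]
wrist_force: [-5.1, 1.3, 13.7]
finger_gap: 0.0575
```

play_rows(
  moves=[
    {"claw": 5,"delta_pos": [0,0,-0.15],"twist": 0},
    {"claw": 5,"delta_pos": [0,0,-0.15],"twist": 0},
    {"claw": 6.2,"delta_pos": [0,0,-0.15],"twist": 0},
    {"claw": 7.2,"delta_pos": [0,0,-0.15],"twist": 0},
    {"claw": 7.8,"delta_pos": [0,0,-0.15],"twist": 0},
    {"claw": 7.8,"delta_pos": [0,0,-0.5],"twist": 0},
    {"claw": 7.8,"delta_pos": [0,0,-3],"twist": 0},
    {"claw": 7.8,"delta_pos": [0,0,-8],"twist": 0},
    {"claw": 7.8,"delta_pos": [0,0,-14],"twist": 0},
    {"claw": 7.8,"delta_pos": [0,0,-18],"twist": 0},
    {"claw": 7.8,"delta_pos": [0,0,-18],"twist": 0},
  ],
)

```text
clock: 10.55
tcp_pos: [0.5433, -0.039, 0.173]
orientation: [0.003, 0.702, 0.712, 0.002]
wrist_force: [-0.7, -0.4, -1.3]
finger_gap: 0.078
```

```bash
python3 - <<'E'
from h import *
s=get_state(); print(s['clock'],s['tcp_pos'],s['wrist_force'],s['finger_gap'],toolR()[:,1],s['joint_pos'])
shot('wrist','w7.png',scale=1.25)
E
```

```text
10.55 [ 0.5433 -0.039   0.173 ] [-0.7143 -0.4388 -1.3384] 0.07800050666146806 [0.9999 0.0148 0.0078] [-0.2191  0.2558 -0.0927  1.2143  0.0001  1.3369]
```

View pics/w7.png

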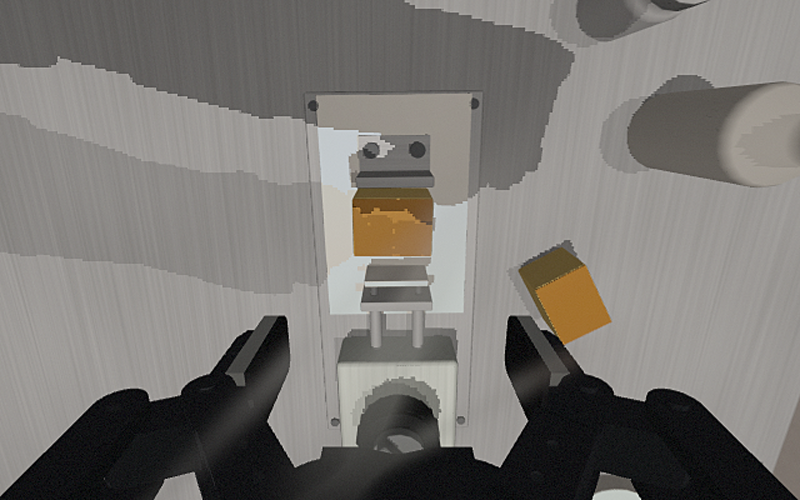

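play_rows(
  moves=[
    {"claw": 8.5,"delta_pos": [-6,0,0],"twist": -10},
    {"claw": 8.5,"delta_pos": [-12,-0.1,0],"twist": -20},
    {"claw": 8.5,"delta_pos": [-16.2,-0.1,0],"twist": -30},
    {"claw": 8.5,"delta_pos": [-16.2,-0.1,0],"twist": -40},
    {"claw": 8.5,"delta_pos": [-16.2,-0.1,0],"twist": -50},
    {"claw": 8.5,"delta_pos": [-16.2,-0.1,0],"twist": -50},
    {"claw": 8.5,"delta_pos": [-16.2,-0.1,0],"twist": -50},
  ],
)

```text
clock: 11.48
tcp_pos: [0.5416, -0.2, 0.1677]
orientation: [-0.001, 0.336, 0.942, 0.0]
wrist_force: [-0.8, 0.1, -0.9]
finger_gap: 0.0852
```

```bash
python3 - <<'E'
from h import *
# block from w7 (picture taken at TCP .5433,-.039,.173): pose saved lost; use scene check later
s=get_state(); print(s['clock'],s['tcp_pos'],s['wrist_force'],s['ft_torque'],s['finger_gap'],toolR(),s['joint_pos'])
im=shot('wrist','w8.png',scale=1.25)
for q in ['collar','inner','block','pad']:
    for d in spotter.spot_in('wrist',q)[:2]:
        e=d['extent']; z={'collar':.082,'inner':.11,'block':.06,'pad':.0485}[q]
        print(q,d,ray('wrist',(e[0]+e[2])/2,(e[1]+e[3])/2,z))
print(delta([.5434,-.2005,.1]))
E
```

```text
11.475 [ 0.5416 -0.2     0.1677] [-0.7858  0.1427 -0.8757] [-0.0428  0.0102 -0.0357] 0.08517185343391287 [[-0.7738  0.6335 -0.0015]
 [ 0.6335  0.7738  0.0009]
 [ 0.0017 -0.0002 -1.    ]] [-0.4929  0.329  -0.0054  1.2381  0.0001  0.1931]
collar {'extent': [280.9, 159.8, 357.2, 237.5], 'conf': 0.62} [ 0.5471 -0.2026  0.082 ]
collar {'extent': [396.1, 77.5, 444.7, 127.4], 'conf': 0.48} [ 0.5365 -0.0941  0.082 ]
inner {'extent': [295.7, 180.4, 343.4, 234.1], 'conf': 0.58} [ 0.5459 -0.2013  0.11  ]
inner {'extent': [318.4, 305.3, 400.9, 371.5], 'conf': 0.18} [ 0.6592 -0.2494  0.11  ]
block {'extent': [439.3, 187.3, 524.3, 265.9], 'conf': 0.73} [ 0.6691 -0.1073  0.06  ]
block {'extent': [415.7, 8.3, 516.7, 105.0], 'conf': 0.72} [ 0.535  -0.0413  0.06  ]
pad {'extent': [399.4, 76.3, 442.0, 128.3], 'conf': 0.86} [ 0.5436 -0.0866  0.0485]
[-0.1175  0.0588  6.8656]
```

View pics/w8.png

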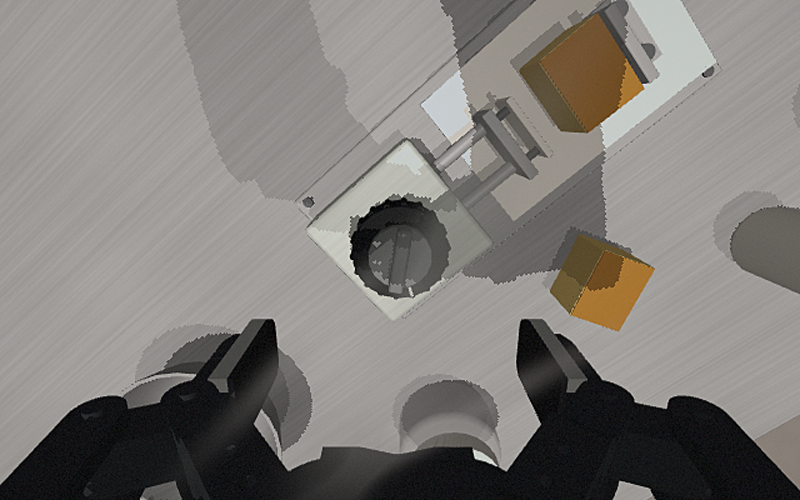

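```bash
python3 - <<'E'
from h import *
im=cv2.imread('pics/w8.png'); 
best=[]
t=np.linspace(0,2*np.pi,72)
g=cv2.GaussianBlur(cv2.cvtColor(cv2.resize(im,(640,400)),cv2.COLOR_BGR2GRAY),(0,0),1).astype(float)
# dark mask of collar ; fit silhouette of cylinder (r33, z .07-.094) by IoU
m=np.zeros(g.shape,np.uint8); m[(g<75)]=1; m[:150]=0;m[245:]=0;m[:,:265]=0;m[:,375:]=0
m=cv2.morphologyEx(m,cv2.MORPH_CLOSE,np.ones((25,25)))
n,l,st,c=cv2.connectedComponentsWithStats(m); k=1+st[1:,4].argmax(); m=(l==k).astype(np.uint8); print(st[k],c[k])
for x in np.arange(.536,.553,.001):
  for y in np.arange(-.21,-.192,.001):
    P=[proj('wrist',[x+.0325*np.cos(a),y+.0325*np.sin(a),z]) for z in (.07,.094) for a in t[::3]]
    s=np.zeros_like(m); cv2.fillConvexPoly(s,cv2.convexHull(np.float32(P)).astype(np.int32),1)
    best.append(((s&m).sum()/(s|m).sum(),x,y))
best.sort(reverse=True); print(best[:5])
print(proj('wrist',[.5434,-.2005,.094]),ray('wrist',319.6,206,.1))
b=best[0]; print(delta([b[1],b[2],.1]), delta([.545,-.2015,.1]))
E
```

```text
[ 280  158   70   79 3006] [309.8586 190.7199]Traceback (most recent call last):
  File "<stdin>", line 12, in <module>
  File "h.py", line 14, in proj
    c=imaging.camera_info(cam); q=np.array(c['world_to_cam'])@np.append(p,1)
ValueError: time passes only in moves, steps and waits
```

```bash
python3 - <<'E'
from h import *
from scipy.optimize import least_squares
c=imaging.camera_info('wrist'); W=np.array(c['world_to_cam'])
t=np.linspace(0,2*np.pi,144)
def ext(x,y,r=.033):
    P=np.array([[x+r*np.cos(a),y+r*np.sin(a),z,1] for z in (.07,.094) for a in t])@W.T
    u=c['fx']*P[:,0]/P[:,2]+c['cx']; v=c['fy']*P[:,1]/P[:,2]+c['cy']
    return np.array([u.min(),v.min(),u.max(),v.max()])
obs=np.array([280.5,158,360.5,238.5])
r=least_squares(lambda p:ext(*p)-obs,[.5434,-.2005]); print(r.x,r.fun,ext(.5434,-.2005))
s=get_state();R=toolR();print(s['tcp_pos'],[R.T@(np.array([*p,.1])-s['tcp_pos'])*100 for p in (r.x,[.5445,-.201])])
E
```

```text
[ 0.5478 -0.2017] [-1.4143 -1.7813  1.4149  2.0195] [276.558  151.2938 359.7713 235.9068]
[ 0.5421 -0.2002  0.1687] [array([-0.5313,  0.2448,  6.8656]), array([-0.2344,  0.0896,  6.8656])]
```

play_rows(
  moves=[
    {"claw": 8.5,"delta_pos": [-0.3,0.1,4],"twist": 0},
    {"claw": 8.5,"delta_pos": [-0.3,0.1,8],"twist": 0},
    {"claw": 8.5,"delta_pos": [-0.3,0.1,10.5],"twist": 0},
    {"claw": 8.5,"delta_pos": [-0.3,0.1,11],"twist": 0},
    {"claw": 8.5,"delta_pos": [-0.3,0.1,11],"twist": 0},
  ],
)

```text
clock: 12.35
tcp_pos: [0.5453, -0.2016, 0.0592]
orientation: [0.0, 0.335, 0.942, 0.0]
wrist_force: [-0.1, 0.1, 0.1]
finger_gap: 0.0853
```

```bash
python3 - <<'E'
from h import *
s=get_state(); print(s['clock'],s['tcp_pos'],s['wrist_force'],s['ft_torque'])
im=shot('wrist','w9.png',scale=1.25); shot('scene','s9.png')
a=cv2.resize(cv2.imread('pics/w9.png'),(448,280)); b=cv2.imread('pics/s9.png')
b=cv2.resize(b[170:270,200:320],None,fx=2.9,fy=2.9,interpolation=cv2.INTER_CUBIC); b=b[:280]
cv2.imwrite('pics/c9.png',np.hstack([a,b]))
E
```

```text
12.35 [ 0.5453 -0.2016  0.0592] [-0.0524  0.1423  0.0793] [ 0.0184 -0.0114 -0.057 ]
```

play_rows(
  moves=[
    {"claw": 8.5,"delta_pos": [0,0,0.5],"twist": 0},
    {"claw": 8.5,"delta_pos": [0,0,1.0],"twist": 0},
    {"claw": 8.5,"delta_pos": [0,0,1.3],"twist": 0},
  ],
)

```text
clock: 12.82
tcp_pos: [0.5449, -0.2015, 0.0454]
orientation: [-0.0, 0.335, 0.942, 0.0]
wrist_force: [-0.7, -0.6, 0.2]
finger_gap: 0.0849
```

play_rows(
  moves=[
    {"claw": 8.5,"delta_pos": [0,0,0.3],"twist": 0},
    {"claw": 8.5,"delta_pos": [0,0,0.6],"twist": 0},
    {"claw": 8.5,"delta_pos": [0,0,0.8],"twist": 0},
    {"claw": 8.5,"delta_pos": [0,0,0.8],"twist": 0},
  ],
)

```text
clock: 13.32
tcp_pos: [0.5449, -0.2015, 0.0375]
orientation: [-0.0, 0.335, 0.942, 0.0]
wrist_force: [0.4, 0.3, -0.0]
finger_gap: 0.085
```

```bash
python3 - <<'E'
from h import *
s=get_state(); print(s['clock'],s['tcp_pos'],s['wrist_force'],s['ft_torque'])
im=shot('wrist','w10.png',scale=1.25); shot('scene','s10.png')
a=cv2.resize(cv2.imread('pics/w10.png'),(448,280)); b=cv2.imread('pics/s10.png')
b=cv2.resize(b[170:267,200:320],None,fx=2.9,fy=2.9,interpolation=cv2.INTER_CUBIC); b=b[:280]
cv2.imwrite('pics/c10.png',np.hstack([a,b]))
E
```

```text
13.325 [ 0.5449 -0.2015  0.0375] [ 0.3953  0.3359 -0.0167] [-0.0142  0.0107 -0.0219]
```

View pics/c10.png

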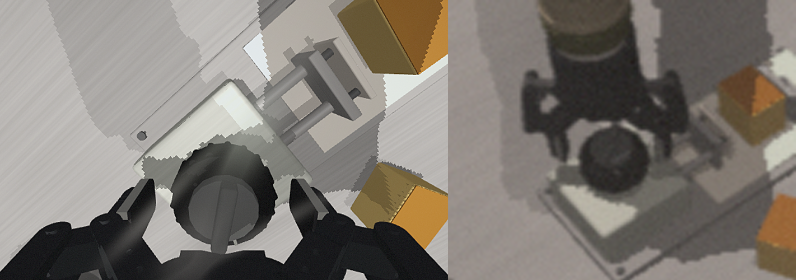

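play_rows(
  moves=[
    {"claw": 7.0,"delta_pos": [0,0,0],"twist": 0},
    {"claw": 5.5,"delta_pos": [0,0,0],"twist": 0},
    {"claw": 5.5,"delta_pos": [0,0,0],"twist": 0},
    {"claw": 5.5,"delta_pos": [0,0,0],"twist": 0},
  ],
  force=60,
)

```text
clock: 13.92
tcp_pos: [0.5456, -0.2011, 0.0385]
orientation: [0.001, 0.335, 0.942, 0.001]
wrist_force: [-0.2, 2.8, 5.9]
finger_gap: 0.0601
```

```bash
cat > st.py <<'E'
from h import *
s=get_state(); R=toolR(); print(s['clock'],s['tcp_pos'],'F',s['wrist_force'],'Ftool',R.T@s['wrist_force'],'M',s['ft_torque'],'gap',s['finger_gap'],'yaw',np.degrees(np.arctan2(R[1,1],R[0,1])),'j6',s['joint_pos'][5],'tau',s['tau'][5])
E
python3 st.py
```

```text
13.925 [ 0.5456 -0.2011  0.0385] F [-0.175   2.7669  5.9396] Ftool [ 1.878   2.0447 -5.9378] M [ 0.6513  0.017  -0.032 ] gap 0.06014496903373601 yaw 50.86626401148948 j6 0.19108195168298858 tau -0.017889183363877237
```

play_rows(
  moves=[
    {"claw": 5.5,"delta_pos": [0,0,0],"twist": 0},
    {"claw": 5.5,"delta_pos": [0,0,0],"twist": 0},
  ],
)

```text
clock: 14.18
tcp_pos: [0.5456, -0.2012, 0.0385]
orientation: [0.001, 0.335, 0.942, 0.001]
wrist_force: [0.0, 2.2, 5.4]
finger_gap: 0.06
```

```bash
python3 st.py
```

```text
14.175 [ 0.5456 -0.2012  0.0385] F [0.0389 2.2225 5.3625] Ftool [ 1.3687  1.7561 -5.3609] M [ 0.5929  0.0117 -0.0146] gap 0.06000206309430549 yaw 50.86423103111282 j6 0.1910572916228123 tau -0.018238869379274547
```

play_rows(
  moves=[
    {"claw": 5.5,"delta_pos": [0,0,0],"twist": 4},
    {"claw": 5.5,"delta_pos": [0,0,0],"twist": 8},
    {"claw": 5.5,"delta_pos": [0,0,0],"twist": 12},
  ],
)

```text
clock: 14.55
tcp_pos: [0.546, -0.2008, 0.0385]
orientation: [0.001, 0.432, 0.902, 0.001]
wrist_force: [1.2, 3.4, 4.6]
finger_gap: 0.06
```

```bash
python3 st.py; python3 - <<'E'
from h import *
imaging.read_camera('wrist')
for q in ['pad','plate','collar','inner','block']: print(q,spotter.spot_in('wrist',q)[:1])
E
```

```text
14.55 [ 0.546  -0.2008  0.0385] F [1.1559 3.4354 4.5553] Ftool [ 1.9506  3.0648 -4.5487] M [ 0.818  -0.2508  0.3913] gap 0.060025723147553355 yaw 38.80683958438177 j6 0.4019789972810288 tau -0.204695169813931
pad [{'extent': [413.3, 10.9, 520.8, 92.5], 'conf': 0.95}]
plate [{'extent': [340.0, 10.4, 517.2, 190.3], 'conf': 0.97}]
collar [{'extent': [246.7, 200.4, 392.9, 347.2], 'conf': 0.94}]
inner [{'extent': [266.7, 246.3, 367.4, 356.8], 'conf': 0.72}]
block [{'extent': [447.6, 0.0, 610.5, 54.3], 'conf': 0.84}]
```

```bash
cat > knob.py <<'E'
from h import *
import sys
ct=np.array([.0759,.0003,-.1762]); cR=np.array([[-.0005,-.9559,-.2938],[1,-.0006,.0003],[-.0004,-.2938,.9559]])
def rect(im,tcp,R,c,half=.03,n=120,z=.113):
    ci=dict(fx=330.7,cx=320,cy=200); I=imaging.camera_info('wrist'); 
    o=tcp+R@ct; Rc=R@cR
    g=np.linspace(-half,half,n); X,Y=np.meshgrid(g,g[::-1])
    P=np.stack([X+c[0],Y+c[1],np.full_like(X,z)],-1)-o; Q=P@Rc
    return cv2.remap(im,(I['fx']*Q[...,0]/Q[...,2]+I['cx']).astype(np.float32),(I['fy']*Q[...,1]/Q[...,2]+I['cy']).astype(np.float32),cv2.INTER_LINEAR)
E
python3 - <<'E'
from knob import *
def q2R(q): w,x,y,z=q; return Ro.from_quat([x,y,z,w]).as_matrix()
c=(.5455,-.2012)
a=cv2.resize(cv2.imread('pics/w10.png'),(640,400),interpolation=cv2.INTER_AREA)
A=rect(a,np.array([.5449,-.2015,.0375]),q2R([0,.335,.942,0]),c)
s=get_state(); im=np.ascontiguousarray(imaging.read_camera('wrist')[...,::-1]); cv2.imwrite('pics/w11.png',im)
B=rect(im,s['tcp_pos'],toolR(),c)
a8=cv2.resize(cv2.imread('pics/w8.png'),(640,400),interpolation=cv2.INTER_AREA)
C=rect(a8,np.array([.5416,-.2,.1677]),q2R([-.001,.336,.942,0]),c)
for n,I in [('w8',C),('w10',A),('now',B)]:
    g=cv2.GaussianBlur(cv2.cvtColor(I,cv2.COLOR_BGR2GRAY),(0,0),1.5).astype(float)
    gy,gx=np.gradient(g); yy,xx=np.mgrid[:120,:120]; d=np.hypot(xx-60,yy-60); w=(d<32)
    # orientation histogram of gradient magnitude (edges) -> bar normal
    th=np.degrees(np.arctan2(-gy,gx))%180; mag=np.hypot(gx,gy)*w
    h,_=np.histogram(th,bins=36,range=(0,180),weights=mag); k=h.argsort()[::-1][:5]
    print(n,[(5*i+2.5,int(h[i])) for i in k])
cv2.imwrite('pics/knob.png',np.hstack([C,A,B]))
E
```

```text
w8 [(np.float64(47.5), 1116), (np.float64(2.5), 590), (np.float64(37.5), 382), (np.float64(52.5), 345), (np.float64(137.5), 306)]
w10 [(np.float64(47.5), 947), (np.float64(2.5), 650), (np.float64(167.5), 444), (np.float64(117.5), 336), (np.float64(162.5), 283)]
now [(np.float64(47.5), 921), (np.float64(117.5), 673), (np.float64(107.5), 449), (np.float64(2.5), 415), (np.float64(102.5), 406)]
```

play_rows(
  moves=[
    {"claw": 5.5,"delta_pos": [0,0,0],"twist": 4},
    {"claw": 5.5,"delta_pos": [0,0,0],"twist": 8},
    {"claw": 5.5,"delta_pos": [0,0,0],"twist": 12},
    {"claw": 5.5,"delta_pos": [0,0,0],"twist": 16},
    {"claw": 5.5,"delta_pos": [0,0,0],"twist": 20},
    {"claw": 5.5,"delta_pos": [0,0,0],"twist": 24},
    {"claw": 5.5,"delta_pos": [0,0,0],"twist": 28},
    {"claw": 5.5,"delta_pos": [0,0,0],"twist": 30},
    {"claw": 5.5,"delta_pos": [0,0,0],"twist": 32},
    {"claw": 5.5,"delta_pos": [0,0,0],"twist": 34},
  ],
)

```text
clock: 16.15
tcp_pos: [0.5473, -0.2002, 0.0385]
orientation: [0.001, 0.676, 0.737, 0.002]
wrist_force: [5.2, 6.0, 3.8]
finger_gap: 0.0601
```

```bash
cat > mon.py <<'E'
from knob import *
import json,os
s=get_state(); im=np.ascontiguousarray(imaging.read_camera('wrist')[...,::-1]); R=toolR(); n='pics/m%d.png'%round(s['clock']*1000); cv2.imwrite(n,im)
I=rect(im,s['tcp_pos'],R,(.5455,-.2012))
g=cv2.GaussianBlur(cv2.cvtColor(I,cv2.COLOR_BGR2GRAY),(0,0),1.5).astype(float); gy,gx=np.gradient(g); yy,xx=np.mgrid[:120,:120]
h,_=np.histogram(np.degrees(np.arctan2(-gy,gx))%180,bins=36,range=(0,180),weights=np.hypot(gx,gy)*(np.hypot(xx-60,yy-60)<32))
print('bar',[(5*i+2.5,int(h[i])) for i in h.argsort()[::-1][:3]])
for q,z in [('pad',.0485),('plate',.05),('block',.06)]:
    for d in spotter.spot_in('wrist',q)[:2]: print(q,round(d['conf'],2),d['extent'])
E
python3 st.py; python3 mon.py
```

```text
16.15 [ 0.5473 -0.2002  0.0385] F [5.1914 6.0026 3.8328] Ftool [ 5.5381  5.7081 -3.7972] M [ 1.1147 -0.9984  0.425 ] gap 0.06012088291905088 yaw 4.954841330537736 j6 0.9936212020182024 tau 0.08471847977489233
bar [(np.float64(47.5), 1116), (np.float64(82.5), 1070), (np.float64(102.5), 943)]
plate 0.88 [269.9, 1.4, 398.8, 152.8]
block 0.76 [512.9, 0.9, 640.0, 149.6]
```

play_rows(
  moves=[
    {"claw": 5.5,"delta_pos": [0.05,0.1,0],"twist": 2},
    {"claw": 5.5,"delta_pos": [0.1,0.15,0],"twist": 4},
    {"claw": 5.5,"delta_pos": [0.1,0.15,0],"twist": 6},
    {"claw": 5.5,"delta_pos": [0.1,0.15,0],"twist": 8},
  ],
)

```text
clock: 16.85
tcp_pos: [0.5477, -0.2003, 0.0385]
orientation: [0.001, 0.726, 0.687, 0.001]
wrist_force: [2.2, 3.1, 4.2]
finger_gap: 0.0603
```

```bash
python3 st.py; python3 mon.py
```

```text
16.85 [ 0.5477 -0.2003  0.0385] F [2.2337 3.1145 4.1661] Ftool [ 3.2337  2.069  -4.1603] M [ 0.6328 -0.4827  0.4093] gap 0.06033675025233974 yaw -3.158974643113691 j6 1.1370191871125934 tau 0.061647172551602125
bar [(np.float64(52.5), 1217), (np.float64(47.5), 1203), (np.float64(72.5), 1173)]
plate 0.91 [229.2, 0.0, 357.5, 152.8]
block 0.56 [488.4, 0.1, 640.0, 111.0]
```

play_rows(
  moves=[
    {"claw": 5.5,"delta_pos": [0.0,0.1,0],"twist": 2},
    {"claw": 5.5,"delta_pos": [0.05,0.1,0],"twist": 4},
    {"claw": 5.5,"delta_pos": [0.05,0.1,0],"twist": 6},
    {"claw": 5.5,"delta_pos": [0.05,0.1,0],"twist": 8},
  ],
)

```text
clock: 17.55
tcp_pos: [0.548, -0.2004, 0.0385]
orientation: [0.001, 0.773, 0.635, 0.0]
wrist_force: [-0.6, 3.0, 5.9]
finger_gap: 0.0603
```

```bash
python3 st.py; python3 mon.py
```

```text
17.55 [ 0.548  -0.2004  0.0385] F [-0.6301  2.9631  5.8528] Ftool [ 2.7809 -1.185  -5.8562] M [ 0.3392 -0.1378  0.4093] gap 0.06031455511728353 yaw -11.187832653558713 j6 1.2781135038755091 tau 0.0918620266020298
bar [(np.float64(47.5), 1779), (np.float64(52.5), 1269), (np.float64(82.5), 1131)]
plate 0.63 [190.8, 0.0, 335.0, 151.2]
block 0.74 [466.3, 0.0, 638.1, 77.6]
block 0.59 [266.1, 245.6, 367.8, 349.0]
```

play_rows(
  moves=[
    {"claw": 5.5,"delta_pos": [0,0,0],"twist": 2},
    {"claw": 5.5,"delta_pos": [0,0,0],"twist": 4},
    {"claw": 5.5,"delta_pos": [0,0,0],"twist": 6},
    {"claw": 5.5,"delta_pos": [0,0,0],"twist": 8},
  ],
)

```text
clock: 18.25
tcp_pos: [0.5483, -0.2004, 0.0385]
orientation: [0.001, 0.815, 0.579, 0.0]
wrist_force: [0.4, 1.6, 5.9]
finger_gap: 0.0599
```

```bash
python3 st.py; python3 mon.py
```

```text
18.25 [ 0.5483 -0.2004  0.0385] F [0.4026 1.5594 5.9161] Ftool [ 1.6027 -0.12   -5.917 ] M [ 0.2161 -0.2399  0.3241] gap 0.059877892562437605 yaw -19.184809401805982 j6 1.4177629901589157 tau 0.09374803863465786
bar [(np.float64(47.5), 1498), (np.float64(57.5), 1293), (np.float64(77.5), 1261)]
pad 0.63 [542.0, 190.7, 640.0, 348.1]
pad 0.43 [263.5, 247.9, 370.2, 342.2]
plate 0.96 [153.3, 0.2, 317.5, 157.2]
block 0.92 [452.4, 0.0, 583.5, 49.3]
```

play_rows(
  moves=[
    {"claw": 5.5,"delta_pos": [0,0,0],"twist": 2},
    {"claw": 5.5,"delta_pos": [0,0,0],"twist": 4},
  ],
)

```text
clock: 18.7
tcp_pos: [0.5485, -0.2005, 0.0385]
orientation: [0.001, 0.835, 0.551, 0.001]
wrist_force: [1.1, 1.4, 5.6]
finger_gap: 0.06
```

```bash
python3 st.py
```

```text
18.7 [ 0.5485 -0.2005  0.0385] F [1.0545 1.4042 5.6459] Ftool [ 1.7048  0.4298 -5.6452] M [ 0.253  -0.3551  0.3723] gap 0.05997300734760691 yaw -23.185238940881938 j6 1.4875593743714717 tau 0.09324089856818318
```

play_rows(
  moves=[
    {"claw": 5.5,"delta_pos": [0,0,0],"twist": 2},
    {"claw": 5.5,"delta_pos": [0,0,0],"twist": 4},
  ],
)

```text
clock: 18.95
tcp_pos: [0.5486, -0.2006, 0.0385]
orientation: [0.001, 0.853, 0.521, 0.001]
wrist_force: [1.2, 1.1, 4.9]
finger_gap: 0.0598
```

```bash
python3 st.py
```

```text
18.95 [ 0.5486 -0.2006  0.0385] F [1.2276 1.1042 4.8945] Ftool [ 1.5428  0.6002 -4.893 ] M [ 0.1748 -0.4329  0.4751] gap 0.059827324361098645 yaw -27.18853752032749 j6 1.557458539887122 tau 0.198687301017344
```

play_rows(
  moves=[
    {"claw": 5.5,"delta_pos": [0,0,0],"twist": 1},
    {"claw": 5.5,"delta_pos": [0,0,0],"twist": 2},
  ],
)

```text
clock: 19.2
tcp_pos: [0.5487, -0.2006, 0.0385]
orientation: [0.001, 0.862, 0.506, 0.001]
wrist_force: [2.2, 1.1, 5.8]
finger_gap: 0.0598
```

```bash
python3 st.py; python3 mon.py
```

```text
19.2 [ 0.5487 -0.2006  0.0385] F [2.1562 1.113  5.7675] Ftool [ 2.0226  1.3571 -5.7636] M [ 0.1446 -0.4686  0.575 ] gap 0.05983541858365424 yaw -29.1529203888631 j6 1.5917218817316146 tau 0.38239904679358006
bar [(np.float64(47.5), 1923), (np.float64(32.5), 1229), (np.float64(52.5), 1123)]
pad 0.59 [99.4, 0.0, 160.1, 26.0]
plate 0.98 [96.5, 0.0, 293.1, 165.7]
block 0.94 [443.9, 0.0, 503.1, 16.3]
block 0.75 [68.8, 0.1, 127.3, 22.9]
```

play_rows(
  moves=[
    {"claw": 5.5,"delta_pos": [0,0,0],"twist": 0.8},
    {"claw": 5.5,"delta_pos": [0,0,0],"twist": 1.5},
  ],
)

```text
clock: 19.65
tcp_pos: [0.5488, -0.2006, 0.0385]
orientation: [0.001, 0.869, 0.495, 0.001]
wrist_force: [1.6, 1.7, 4.4]
finger_gap: 0.0598
```

```bash
python3 st.py
```

```text
19.65 [ 0.5488 -0.2006  0.0385] F [1.6044 1.6851 4.3708] Ftool [ 2.2681  0.534  -4.369 ] M [ 0.1398 -0.5306  0.5004] gap 0.05980019956964929 yaw -30.63887039960284 j6 1.6176812462956647 tau 0.47047046944499016
```

play_rows(
  moves=[
    {"claw": 5.5,"delta_pos": [0,0,0],"twist": 0},
  ],
)

```text
clock: 19.77
tcp_pos: [0.5488, -0.2007, 0.0385]
orientation: [0.001, 0.869, 0.495, 0.001]
wrist_force: [2.9, 1.8, 4.4]
finger_gap: 0.0598
```

```bash
python3 - <<'E'
from h import *
M=[];T=[]
for i in range(10):
    imaging.read_camera('wrist'); s=get_state(); M.append(s['ft_torque'][2]); T.append(s['tau'][5])
print(np.round(M,3),np.mean(M),np.round(T,3))
# pad/block in the rectified plane: edges along fixture y at x~.541
from knob import *
im=np.ascontiguousarray(imaging.read_camera('wrist')[...,::-1]); cv2.imwrite('pics/z1.png',im)
for z in [.055]:
    print(s['clock'],[proj('wrist',[.541,y,z]) for y in (-.1,-.08,-.06,-.04)])
E
```

```text
[0.355 0.373 0.322 0.377 0.404 0.296 0.365 0.368 0.359 0.339] 0.35572197184458476 [0.335 0.336 0.337 0.337 0.337 0.337 0.337 0.337 0.337 0.337]
20.275 [array([192.3168,  78.6349]), array([164.7246,  37.0661]), array([135.1393,  -7.5054]), array([103.3368, -55.4173])]
```

play_rows(
  moves=[
    {"claw": 5.5,"delta_pos": [0,0,0],"twist": 0.6},
    {"claw": 5.5,"delta_pos": [0,0,0],"twist": 1.2},
  ],
)

```text
clock: 20.58
tcp_pos: [0.5488, -0.2007, 0.0385]
orientation: [0.001, 0.874, 0.486, 0.001]
wrist_force: [2.8, 0.9, 5.1]
finger_gap: 0.0599
```

```bash
python3 st.py
```

```text
20.575 [ 0.5488 -0.2007  0.0385] F [2.8142 0.9126 5.1193] Ftool [ 2.2606  1.924  -5.1134] M [ 0.0944 -0.551   0.6111] gap 0.059866203814948546 yaw -31.840246035495877 j6 1.6386259196727688 tau 0.516120046377182
```

play_rows(
  moves=[
    {"claw": 5.5,"delta_pos": [0,0,0],"twist": 1.2},
    {"claw": 7.0,"delta_pos": [0,0,0],"twist": 1.2},
    {"claw": 8.5,"delta_pos": [0,0,0],"twist": 1.2},
    {"claw": 8.5,"delta_pos": [0,0,0],"twist": 1.2},
    {"claw": 8.5,"delta_pos": [0,0,0],"twist": 1.2},
  ],
)

```text
clock: 21.2
tcp_pos: [0.5472, -0.2, 0.0374]
orientation: [-0.0, 0.879, 0.477, -0.0]
wrist_force: [-0.8, -0.2, -0.3]
finger_gap: 0.085
```

play_rows(
  moves=[
    {"claw": 8.5,"delta_pos": [0,0,-2],"twist": 0},
    {"claw": 8.5,"delta_pos": [0,0,-6],"twist": 0},
    {"claw": 8.5,"delta_pos": [0,0,-11],"twist": 0},
    {"claw": 8.5,"delta_pos": [0,0,-15],"twist": 0},
    {"claw": 8.5,"delta_pos": [0,0,-15],"twist": -10},
    {"claw": 8.5,"delta_pos": [0,0,-15],"twist": -20},
    {"claw": 8.5,"delta_pos": [0,0,-15],"twist": -30},
    {"claw": 8.5,"delta_pos": [0,0,-15],"twist": -34},
    {"claw": 8.5,"delta_pos": [0,0,-15],"twist": -34},
  ],
)

```text
clock: 22.32
tcp_pos: [0.5473, -0.2, 0.1876]
orientation: [-0.0, 0.702, 0.713, -0.0]
wrist_force: [0.1, 0.0, 0.3]
finger_gap: 0.085
```

```bash
python3 st.py; python3 - <<'E'
from h import *
from knob import rect
s=get_state(); im=shot('wrist','w20.png'); R=toolR()
for q,z in [('pad',.0485),('plate',.055),('block',.06),('collar',.094),('inner',.11)]:
    for d in spotter.spot_in('wrist',q)[:2]:
        l,t,r,b=d['extent']; print(q,round(d['conf'],2),d['extent'],ray('wrist',(l+r)/2,t,z)[:2],ray('wrist',(l+r)/2,b,z)[:2])
I=rect(np.ascontiguousarray(im),s['tcp_pos'],R,(.5465,-.2012))
g=cv2.GaussianBlur(cv2.cvtColor(I,cv2.COLOR_RGB2GRAY),(0,0),1.5).astype(float); gy,gx=np.gradient(g); yy,xx=np.mgrid[:120,:120]
h,_=np.histogram(np.degrees(np.arctan2(-gy,gx))%180,bins=36,range=(0,180),weights=np.hypot(gx,gy)*(np.hypot(xx-60,yy-60)<32))
print('bar',[(5*i+2.5,int(h[i])) for i in h.argsort()[::-1][:3]])
hsv=cv2.cvtColor(im,cv2.COLOR_RGB2HSV); m=cv2.inRange(hsv,(5,110,40),(28,255,255)); n,l,st,c=cv2.connectedComponentsWithStats(m)
for k in range(1,n):
    if st[k,4]>600:
        p=np.argwhere(l==k)[:,::-1].astype(np.float32); H=cv2.approxPolyDP(cv2.convexHull(p),2.5,True)[:,0]; print(st[k],H.tolist(),[ray('wrist',u,v,.06)[:2].round(4).tolist() for u,v in H])
E
```

```text
22.325 [ 0.5473 -0.2     0.1876] F [0.1322 0.026  0.3364] Ftool [ 0.024   0.1325 -0.3364] M [-0.0302  0.0575 -0.0316] gap 0.08503529836120835 yaw 0.8933859619753733 j6 1.0671725675810826 tau -0.2485997322946787
pad 0.59 [287.8, 9.3, 345.0, 26.2] [ 0.5436 -0.054 ] [ 0.5438 -0.0669]
plate 0.86 [284.0, 9.1, 349.4, 113.8] [ 0.5439 -0.0553] [ 0.5451 -0.1398]
plate 0.22 [242.0, 0.0, 387.7, 228.5] [ 0.5423 -0.0486] [ 0.5448 -0.2517]
block 0.89 [423.9, 29.3, 507.6, 116.2] [ 0.6681 -0.0695] [ 0.6784 -0.1396]
block 0.65 [280.8, 0.0, 348.1, 16.2] [ 0.542  -0.0498] [ 0.5421 -0.0616]
collar 0.82 [278.7, 151.9, 357.4, 222.3] [ 0.5467 -0.1681] [ 0.5477 -0.2298]
inner 0.73 [290.8, 167.3, 343.0, 216.0] [ 0.5459 -0.1776] [ 0.5465 -0.2181]
bar [(np.float64(47.5), 2081), (np.float64(52.5), 1033), (np.float64(37.5), 866)]
[278   0  70  19 662] [[346.0, 9.0], [284.0, 18.0], [278.0, 0.0], [347.0, 0.0]] [[0.5679, -0.0559], [0.517, -0.0633], [0.5124, -0.0503], [0.5684, -0.0494]]
[ 441   32   68   83 3495] [[508.0, 91.0], [466.0, 114.0], [447.0, 112.0], [441.0, 101.0], [441.0, 57.0], [485.0, 32.0]] [[0.7122, -0.1176], [0.6783, -0.1376], [0.6611, -0.1362], [0.6546, -0.1269], [0.6501, -0.091], [0.6844, -0.0712]]
```

play_rows(
  moves=[
    {"claw": 8.5,"delta_pos": [6,0,0],"twist": 0},
    {"claw": 8.5,"delta_pos": [12,0,0],"twist": 0},
    {"claw": 8.5,"delta_pos": [14,0,0],"twist": 0},
    {"claw": 8.5,"delta_pos": [14,0,0],"twist": 0},
    {"claw": 8.5,"delta_pos": [14,0,0],"twist": 0},
  ],
)

```text
clock: 23.25
tcp_pos: [0.5455, -0.061, 0.1877]
orientation: [0.0, 0.702, 0.713, -0.0]
wrist_force: [-0.8, -0.5, -0.4]
finger_gap: 0.085
```

```bash
python3 - <<'E'
from h import *
s=get_state(); im=shot('wrist','w21.png'); print(s['tcp_pos'])
for q,z in [('pad',.0485),('plate',.055),('block',.06)]:
    for d in spotter.spot_in('wrist',q)[:2]: print(q,round(d['conf'],2),d['extent'])
hsv=cv2.cvtColor(im,cv2.COLOR_RGB2HSV); m=cv2.inRange(hsv,(5,80,40),(28,255,255)); n,l,st,c=cv2.connectedComponentsWithStats(m)
for k in range(1,n):
    if st[k,4]>800:
        p=np.argwhere(l==k)[:,::-1].astype(np.float32); H=cv2.approxPolyDP(cv2.convexHull(p),2.5,True)[:,0]; print(st[k],H.tolist(),[ray('wrist',u,v,.06)[:2].round(4).tolist() for u,v in H])
k=l[int(c[np.argmin(np.hypot(*(c-[318,160]).T))][1]),int(c[np.argmin(np.hypot(*(c-[318,160]).T))][0])]
x0=st[k][0];
for u in range(x0+6,x0+st[k][2]-4,10):
    col=np.where(l[:,u]==k)[0]; print(u,col.min(),col.max(), end=' | ')
g=cv2.cvtColor(im,cv2.COLOR_RGB2GRAY); print(); print('col profile',list(enumerate(g[90:280:2,318].tolist()))[:95])
E
```

```text
[ 0.5455 -0.061   0.1877]
pad 0.47 [294.2, 171.7, 341.8, 177.7]
pad 0.36 [466.8, 0.0, 505.7, 13.5]
plate 0.65 [286.4, 172.5, 342.6, 246.2]
block 0.87 [413.9, 174.0, 485.6, 250.7]
block 0.61 [281.8, 121.3, 344.5, 168.7]
[ 281  123   64   49 2974] [[343.0, 125.0], [342.0, 171.0], [283.0, 171.0], [281.0, 126.0], [284.0, 123.0]] [[0.5668, -0.0102], [0.5674, -0.0525], [0.5121, -0.0533], [0.511, -0.0119], [0.5137, -0.0092]]
[ 413  176   73   75 3203] [[485.0, 232.0], [447.0, 250.0], [433.0, 234.0], [413.0, 194.0], [449.0, 177.0], [465.0, 187.0]] [[0.7116, -0.1123], [0.6764, -0.1324], [0.6602, -0.1152], [0.6362, -0.074], [0.6685, -0.0569], [0.685, -0.0664]]
287 125 171 | 297 124 171 | 307 124 171 | 317 124 171 | 327 124 171 | 337 124 171 | 
col profile [(0, 115), (1, 114), (2, 110), (3, 110), (4, 113), (5, 115), (6, 114), (7, 109), (8, 110), (9, 111), (10, 111), (11, 115), (12, 53), (13, 118), (14, 109), (15, 96), (16, 185), (17, 60), (18, 87), (19, 83), (20, 84), (21, 84), (22, 85), (23, 82), (24, 79), (25, 84), (26, 83), (27, 82), (28, 84), (29, 84), (30, 78), (31, 77), (32, 79), (33, 82), (34, 81), (35, 81), (36, 79), (37, 141), (38, 135), (39, 133), (40, 133), (41, 168), (42, 206), (43, 57), (44, 62), (45, 64), (46, 64), (47, 127), (48, 151), (49, 148), (50, 143), (51, 202), (52, 195), (53, 195), (54, 195), (55, 195), (56, 193), (57, 194), (58, 194), (59, 194), (60, 193), (61, 194), (62, 194), (63, 193), (64, 195), (65, 193), (66, 194), (67, 193), (68, 194), (69, 162), (70, 166), (71, 165), (72, 165), (73, 164), (74, 164), (75, 171), (76, 122), (77, 124), (78, 112), (79, 112), (80, 108), (81, 112), (82, 111), (83, 110), (84, 113), (85, 111), (86, 107), (87, 150), (88, 173), (89, 183), (90, 183), (91, 184), (92, 184), (93, 192), (94, 132)]
```

```bash
python3 -c "
from h import *
print(env.hand_in()); print(get_state()['clock'])"
```

```text
the job is handed in; nothing more can be done
None
the job is handed in; nothing more can be done
```

The block is clamped against the fence, I let go of everything, and I handed the job in at about 23 s. No verdict was reported. My estimate of the final pad force is 10 to 11.5 N.

**What I did**
- I picked the block nearest the base, set it on the bed between plate and fence, and let go. Then I gripped only the collar and turned it about 83° clockwise, until the torque had risen about 0.22 N m above free turning. I then released and backed off.

**Last checks**
- **Block:** its edges run square to the fence, it touches the fence on one side and the pad on the other, and it is within about 3 mm of the middle line.
- **Force:** the torque gave about 10 N just before release. The gap between pad and plate in the last picture also fits roughly 3 mm of spring travel.
- **Inner knob:** its bar showed the same direction before, during and after the turn, to within about 5°. The 4 mm limit is about 11°.

**What failed or disagreed**
- **First grasp:** the fingertips sat about 35 mm farther back than the reported TCP, so the fingers closed on top of the block. I regrasped lower.
- **Release:** I wrongly kept a 1.2° twist in the release rows. That may have added up to about 1.6 N, which is where the upper 11.5 N comes from.
- **Collar centre:** the top and wrist cameras disagreed by about 4 mm, so I took a middle value. Side forces stayed under 10 N.
- **Collar grip:** the finger opening read 60 mm on the 62 mm collar. I did not find out why.
- **Force reading:** the wrist torque was noisy (about 0.04 N m). I also used the last joint's torque, corrected for turning speed.
- **Final look:** the 12-picture limit was used up, so I checked the final scene by image measurements only.

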